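Transfer the sample row in reverse order

ROBOT

A 7-joint arm with a two-finger parallel gripper is mounted at the origin on the work surface. World frame = base frame: x ahead of the robot, y to its left, z up, the work surface at z = 0. Lengths are in m, angles in rad, forces in N, time in s.
With the tool pointing down it reaches from about 0.4 to 0.875 m from the base axis. Payload 6.5 kg.
Tool frame: the origin (TCP) lies at the very end of the fingers, on their centre line; the grasp point (between the pads) lies 19 mm behind it; z points along the fingers, y is the line along which they close (so a half turn about z gives the same grasp; the last joint's range is limited). The gripper opens to 85 mm and grips with 20 to 120 N. Pads are 22 mm wide; open, the fingers measure 114 mm over their backs; the gripper's body (76 mm by 85 mm) begins 54 mm behind the grasp point. The pads swing forward as they close: fully open they stand 13 mm farther back than shut.
Start: joints at [1.248, 0.536, -0.004, 1.538, 0.003, 1.067, -0.071], TCP at [0.165, -0.629, 0.231] pointing down, gripper open.
Joint ranges: [-2.7, 2.7], [-0.37, 2.16], [-1.27, 1.26], [0.24, 2.4], [-1.31, 4.45], [0.19, 1.91], [-2.76, 2.76]. Speed limits (rad/s): [2.39, 2.39, 3.14, 3.14, 3.14, 3.14, 3.14].

INTERFACE

Orientations are given as a unit quaternion [x, y, z, w].
In Python, from rig import robot gives the robot as it stands.
- The arm moves only by the tool jog_arm, called after "Emit:" in YAML: its name, and indented under it one key for each argument. Schema: {"type":"object","properties":{"segments":{"type":"array","items":{"type":"array","items":{"type":"number"},"minItems":4,"maxItems":4},"minItems":1,"maxItems":5},"jaw":{"type":"number"},"only":{"type":"string"},"quiet":{"type":"boolean"},"lines":{"type":"string"}},"required":["segments"],"additionalProperties":false}. segments is a list of rows, 1 to 5 of them, each of 4 numbers: dx, dy, dz in m, then a turn about the tool's z in rad; each row is the pose to reach, as a shift and turn from the pose commanded when the call began, along the tool's axes at that moment; what a row does not reach only later rows make up. A row lasts 1/8 s, in which the tool goes at most 0.0625 m and 0.188 rad, less where a joint would pass 70% of its speed; a pose out of reach is approached as far as the arm can. jaw is the finger opening in m, set as the call begins (left out keeps the last). The fingers move at their own pace and stop on an object; the grip force is fixed at half the most. Time passes only in rows, so rows that do not move let the fingers close. The tool returns the time, the measured TCP pose, the force, the opening and the grip force at its end. only (a regular expression) keeps the lines of the reply that match it, lines (a string "A,B") keeps lines A to B, and quiet returns only ok. Input that does not fit is refused with a message, and nothing moves.
- robot.get_obs(): the state, without advancing time (a new reading comes with each control period).
- robot.camera(name): name is "side" or "top" or "wrist"; returns a dict with "image" (420x560x3 uint8, red, green, blue), "depth" (420x560 float32, m along the optical axis (not along the pixel's ray), 0 where there is no reading), "intrinsics" (3x3 intrinsics, pixels), "rvec" (rotation vector, rad) and "tvec" (3), from world to camera coordinates, as OpenCV has them. Camera axes: x right, y down, z forward; pixel columns grow to the right and rows downward; lengths in m; the calibration is good to about 2 mm. The wrist camera is an equidistant fisheye: a pixel r from the principal point sees the ray r / f radians off the axis. A picture is of the moment at which its call begins.
- robot.finish_job(): hands the job in; it is judged then, once.
The state is a dict: "t": time; "joints": joint angles; "qd": joint speeds; "joint_torque": joint torques, N m; "ee_pos": TCP position; "eef_rot": TCP orientation; "force": force on the tool from outside, world axes, zero at the start; "wrist_torque": the same for the moment, N m; "finger_gap": finger opening in m; "gripper_force": force on a finger pad.
Only numpy, scipy, OpenCV 4.12 (cv2) and the standard library are available. Lean on these libraries where they do the work, as an engineer would, in place of code of your own. Each camera call takes 0.05 s, during which the arm holds its last target. There are 200 camera calls.

TASK

Move the four samples from the aluminium tray into the blue crate, one to a cell and in reverse order: the sample next to the tray's handle goes into the cell farthest from the crate's handle, and so on along the row, until the one farthest from the tray's handle stands next to the crate's handle. Set each down gently, standing upright on the floor of its cell, and tip none over.

Things in the scene. Friction and masses are not known exactly. Their poses are not given: they have to be found in the camera images.
- amber: Round amber glass bottle with a white screw cap: body 40 mm diameter and straight up to 70 mm, narrower neck, cap 26 mm diameter, 100 mm tall in all, about 140 g. Origin: centre of its underside, z up.
- jar: Round clear squat jar with a flat steel lid of the same diameter: 44 mm diameter, 70 mm tall, straight-sided, about 130 g. Origin: centre of its underside, z up.
- sensor: Black cylindrical sensor capsule with a thin grey band low down and a small grey dot on top: 36 mm diameter and straight up to 95 mm, 28 mm diameter above, 107 mm tall, about 160 g. Origin: centre of its underside, z up.
- square: White plastic bottle of square section with a small black round cap: body 38 x 38 mm and straight up to 68 mm, cap 24 mm diameter, 88 mm tall in all, about 100 g. Origin: centre of its underside, z up; x and y square to its sides, which start within 6 degrees of the tray's.
- tray: Source rack: flat aluminium tray 276 x 72 mm, fixed, at any angle; base 6 mm thick, long rims 14 mm high, steel loop handle out 27 mm at one short end. Origin: centre of underside, on the bench; x runs along the row towards the handle. Four places at x = -102, -34, +34, +102 mm, y = 0, each with a positioner and a sample, in any order; the samples' undersides are 10 mm above the bench.
- crate: Receiving rack: open shallow blue plastic crate 276 x 72 mm, fixed, at any angle; steel loop handle out 27 mm at one short end. Origin: centre of underside, on the bench; x runs along the row towards the handle. Four empty cells centred at x = -102, -34, +34, +102 mm, y = 0, each 64 x 64 mm inside; walls 4 mm thick, 30 mm high from the bench; cell floor 5 mm above the bench.
- seat_amber: The positioner in the tray on which the amber bottle stands at the start: grey plate 62 x 62 x 4 mm with four thin black pegs, one at the middle of each side, 10 mm tall (14 mm above the plate's underside), 3 mm clear of the sample. Fixed in the tray; it does not move. Origin: centre of its underside, 6 mm above the bench; its axes are parallel to the tray's.
- seat_jar: The positioner in the tray on which the jar stands at the start: grey plate 62 x 62 x 4 mm with four thin black pegs, one at the middle of each side, 10 mm tall (14 mm above the plate's underside), 3 mm clear of the sample. Fixed in the tray; it does not move. Origin: centre of its underside, 6 mm above the bench; its axes are parallel to the tray's.
- seat_sensor: The positioner in the tray on which the sensor capsule stands at the start: grey plate 62 x 62 x 4 mm with four thin black pegs, one at the middle of each side, 10 mm tall (14 mm above the plate's underside), 3 mm clear of the sample. Fixed in the tray; it does not move. Origin: centre of its underside, 6 mm above the bench; its axes are parallel to the tray's.
- seat_square: The positioner in the tray on which the square bottle stands at the start: grey plate 62 x 62 x 4 mm with four thin black pegs, one at the middle of each side, 10 mm tall (14 mm above the plate's underside), 3 mm clear of the sample. Fixed in the tray; it does not move. Origin: centre of its underside, 6 mm above the bench; its axes are parallel to the tray's.
Not all that is in view belongs to the job. Of the things shaped like the sensor, the black one is meant.

How it is judged:
By the outcome, as a careful person would: the job done as asked, in the order asked, and still so for the second after the job is handed in, with the robot touching nothing.
It also fails if it takes over 109 s, if anything falls off the work surface, if the arm or the gripper's body presses on something with over 40 N, if the wrist force passes 120 N, or if a joint passes its speed limit or range.

## Working session

There is one attempt and no reset: what is moved stays moved. The work goes in short steps, Python scripts to look and compute and a tool call to move; the robot and the scene stay as the last step left them, time stands still between calls to the robot, and variables do not carry over. Pictures are saved under pics/ and viewed, at most 14 in all, crops included, and the job is handed in when it is done.

```bash
mkdir -p pics; ls; cat > h.py <<'E'
import numpy as np, cv2, pickle
from rig import robot
def shot(n,tag):
    c=robot.camera(n); pickle.dump(c,open(f'pics/{tag}.pkl','wb')); cv2.imwrite(f'pics/{tag}.png',c['image'][:,:,::-1]); return c
def load(tag): return pickle.load(open(f'pics/{tag}.pkl','rb'))
def crop(tag,u0,v0,u1,v1,k):
    c=load(tag)['image'][v0:v1,u0:u1,::-1]; cv2.imwrite(f'pics/{tag}_c{u0}_{v0}.png',cv2.resize(c,None,fx=k,fy=k,interpolation=cv2.INTER_CUBIC))
def ray(c,u,v,fish=False):
    K=np.array(c['intrinsics']);R=cv2.Rodrigues(np.array(c['rvec'],float))[0];t=np.array(c['tvec'],float).ravel()
    x=np.array([(u-K[0,2])/K[0,0],(v-K[1,2])/K[1,1]])
    if fish:
        r=np.hypot(*x); d=np.array([*(np.sin(r)*x/max(r,1e-9)),np.cos(r)])
    else: d=np.array([*x,1.])
    return -R.T@t,R.T@d
def atz(c,u,v,z,fish=False):
    o,d=ray(c,u,v,fish); return o+d*(z-o[2])/d[2]
def dep(c,u,v):
    o,d=ray(c,u,v); return o+d*c['depth'][v,u]
def meet(a,b):
    (o,d),(p,e)=a,b; d=d/np.linalg.norm(d);e=e/np.linalg.norm(e)
    s=np.linalg.lstsq(np.c_[d,-e],p-o,rcond=None)[0]; A=o+d*s[0];B=p+e*s[1]; return (A+B)/2,np.linalg.norm(A-B)
E
python3 - <<'E'
from h import *
for n in('top','side','wrist'):
    c=shot(n,n+'0'); print(n,c['intrinsics'],c['tvec'],ray(c,280,210)[0])
print(robot.get_obs())
E
python3 -c "
import cv2,numpy as np
a=[cv2.imread(f'pics/{n}0.png') for n in('top','side','wrist')]
cv2.imwrite('pics/ws.png',cv2.resize(np.hstack(a[1:]),(800,300)))"
```

```text
pics
top [[391.28663284   0.         279.5387618 ]
 [  0.         391.28663284 209.75860141]
 [  0.           0.           1.        ]] [0.0376852  0.53436208 0.78157078] [0.40994444 0.0294412  0.85375328]
side [[516.43310608   0.         274.63362887]
 [  0.         516.43310608 209.68608488]
 [  0.           0.           1.        ]] [0.4844422  0.1646012  0.94583924] [0.21375336 0.72146989 0.76823198]
wrist [[325.1922621    0.         280.14109294]
 [  0.         325.1922621  209.21257207]
 [  0.           0.           1.        ]] [-0.64895078 -0.04138063  0.38021344] [ 0.24344051 -0.60755634  0.37285888]
{'t': 0.15, 'joints': array([ 1.24780092,  0.53701533, -0.0044343 ,  1.53861445,  0.00259488,
        1.06730227, -0.07120361]), 'qd': array([ 0.00023668, -0.00130986,  0.00012423, -0.00369877,  0.00110767,
        0.00064977, -0.00104589]), 'joint_torque': array([ 1.89788509e-03, -5.83782113e+01,  1.05004203e+00, -2.59350801e+01,
        1.25042323e-02,  6.51272087e-03,  4.54233003e-06]), 'ee_pos': array([ 0.16495954, -0.62822935,  0.23061173]), 'eef_rot': array([ 9.91764171e-01,  1.28075698e-01, -1.33570683e-04, -6.53309314e-04]), 'force': array([-0.5536648 , -0.32376238,  0.60997002]), 'wrist_torque': array([ 0.03267298, -0.01691907,  0.01867118]), 'gripper_force': 0.0, 'finger_gap': 0.08553456933110025}
```

View pics/top0.png

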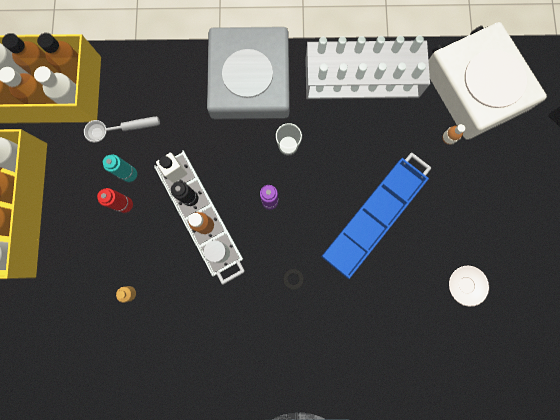

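View pics/side0.png

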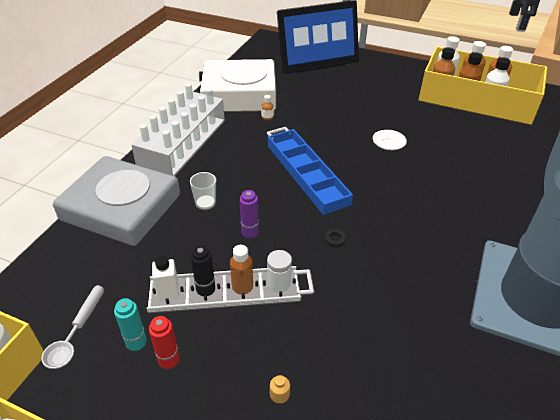

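Top view: the tray's handle is at (231,273). From the handle the row is jar (215,251), amber (200,222), black sensor (183,192), square (169,165). The crate's handle is at (418,163). Sensor-shaped things are teal (118,167), red (112,200), purple (268,195) and black in the tray (183,192). The black one fits the description. I'll enlarge to confirm it and measure.

```bash
python3 - <<'E'
from h import *
crop('top0',145,140,265,290,4); crop('top0',315,140,440,285,4); crop('side0',140,235,320,320,4)
E
```

```text
(no output)
```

View pics/top0_c145_140.png

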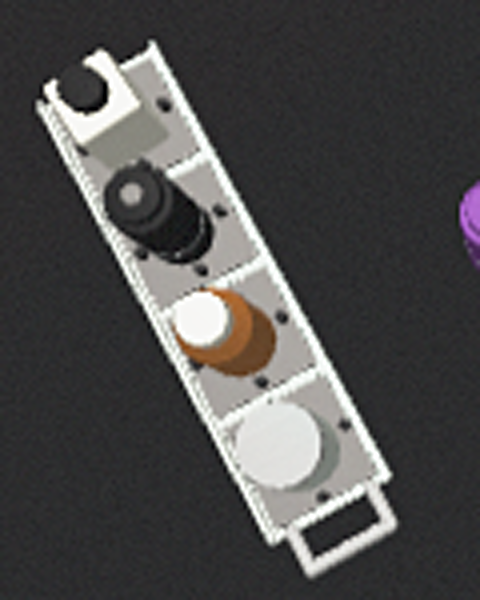

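View pics/top0_c315_140.png

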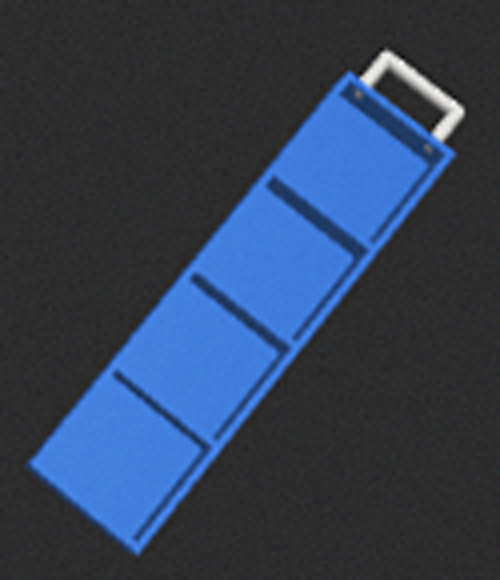

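View pics/side0_c140_235.png

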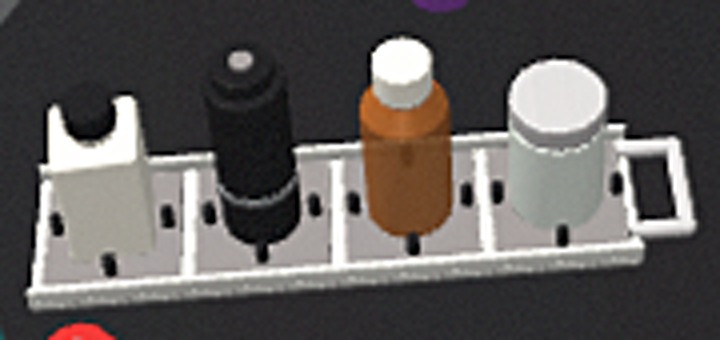

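The crops confirm it: the black capsule with the grey dot (131,194 in the tray crop) and band is in the tray. The order from the handle is jar, amber, sensor, square. The crate's rim corners in its crop are (350,72), (455,153), (138,553) and (30,463).

```bash
python3 - <<'E'
from h import *
np.set_printoptions(precision=4,suppress=True)
T=load('top0');S=load('side0')
f=lambda u,v,a,b:((u+.5)/4-.5+a,(v+.5)/4-.5+b)
tp=lambda p:f(*p,145,140); cp=lambda p:f(*p,315,140); sp=lambda p:f(*p,140,235)
P={}
for n,a,b in(('jar',(278,445),(558,95)),('amber',(202,320),(402,52)),('sensor',(131,194),(239,60)),('square',(82,89),(90,103))):
    P[n]=meet(ray(T,*tp(a)),ray(S,*sp(b)));print(n,*P[n])
print('tray corners top-view z14');C=[atz(T,*tp(p),.014) for p in((153,42),(390,478),(272,543),(40,105))];print(np.array(C))
for a,b in (((390,478),(625,128)),((272,543),(640,262))): print('rim',meet(ray(T,*tp(a)),ray(S,*sp(b))))
h=[atz(T,*tp(p),.014)[:2] for p in((153,42),(390,478))];d=h[1]-h[0];print('tray x ang',np.arctan2(d[1],d[0]),np.linalg.norm(d))
print('crate');C=np.array([atz(T,*cp(p),.03) for p in((350,72),(455,153),(138,553),(30,463))]);print(C)
cs=[(272,137),(293,130),(351,200),(322,211)]
d=(C[0]+C[1]-C[2]-C[3])/2; th=np.arctan2(d[1],d[0]);c=C.mean(0);print('len',np.linalg.norm(d),'th',th,'c',c)
for x in(-.102,-.034,.034,.102): print(x,c[:2]+x*np.array([np.cos(th),np.sin(th)]))
for u,v in [(343,255),(365,228),(385,200),(405,178),(200,245)]:print('depth',dep(T,u,v))
for p in((351,200),(322,211)): print('side rim z30',atz(S,*p,.03))
E
```

```text
jar [0.4488 0.1618 0.0777] 0.0008804113059498527
amber [0.5078 0.1935 0.1115] 0.0021894896681220704
sensor [0.5685 0.2282 0.1148] 0.0010488916391470306
square [0.6267 0.2599 0.0937] 0.0004056559971304604
tray corners top-view z14
[[0.6757 0.2453 0.014 ]
 [0.4334 0.1125 0.014 ]
 [0.3999 0.1749 0.014 ]
 [0.6404 0.3069 0.014 ]]
rim (array([0.4341, 0.1131, 0.0098]), np.float64(0.0012543460366214291))
rim (array([0.4005, 0.1774, 0.001 ]), np.float64(0.0015127686570351343))
tray x ang -2.6403829480045866 0.2762725159585264
crate
[[ 0.6478 -0.2358  0.03  ]
 [ 0.6021 -0.2896  0.03  ]
 [ 0.3919 -0.111   0.03  ]
 [ 0.4389 -0.0564  0.03  ]]
len 0.27563218705965176 th -0.7068771667330873 c [ 0.5202 -0.1732  0.03  ]
-0.102 [ 0.4426 -0.107 ]
-0.034 [ 0.4943 -0.1511]
0.034 [ 0.546  -0.1953]
0.102 [ 0.5977 -0.2395]
depth [ 0.44   -0.1037  0.0067]
depth [ 0.4977 -0.1534  0.0074]
depth [ 0.5589 -0.2001  0.007 ]
depth [ 0.6082 -0.2474  0.0053]
depth [0.465  0.2046 0.0064]
side rim z30 [ 0.3904 -0.0893  0.03  ]
side rim z30 [ 0.4354 -0.0324  0.03  ]
```

The tray is centred at (0.537,0.210), with its axis pointing to the handle at −2.640 rad. The crate is centred at (0.520,−0.173) at −0.707 rad. The triangulated heights (jar 78, amber 111, sensor 115, square 94 mm) agree with the text to within 5 mm. I'll grip across the rows and start with the jar.

```bash
cat > go.py <<'E'
# go.py place z [x y]: shift and turn in tool axes from the measured pose to above a tray(t)/crate(c) spot
import sys
from h import *
from scipy.spatial.transform import Rotation as Ro
TC,TA=np.array([.5378,.2105]),-2.640; CC,CA=np.array([.5202,-.1732]),-.707
k={'jar':.102,'amber':.034,'sensor':-.034,'square':-.102}
p,z=sys.argv[1],float(sys.argv[2])
c=p[0]=='c'; n=p[2:]; ce,a=(CC,CA) if c else (TC,TA)
xy=ce+(-k[n] if c else k[n])*np.array([np.cos(a),np.sin(a)])
if len(sys.argv)>3: xy=np.array([float(sys.argv[3]),float(sys.argv[4])])
o=robot.get_obs();R=Ro.from_quat(o['eef_rot']).as_matrix();h=np.arctan2(R[1,0],R[0,0])
d=R.T@(np.r_[xy,z]-o['ee_pos']); t=-((a-h+np.pi/2)%np.pi-np.pi/2)
print('to',xy.round(4),'shift',d.round(4),'turn',round(t,3),'at',o['ee_pos'].round(4),'j',o['joints'].round(2),'t',o['t'])
E
python3 go.py t:jar .21 .5 -.2; python3 go.py t:jar .16
```

```text
to [ 0.5 -0.2] shift [ 0.4328 -0.329   0.021 ] turn -0.245 at [ 0.165  -0.6282  0.2306] j [ 1.25  0.54 -0.    1.54  0.    1.07 -0.07] t 0.15
to [0.4484 0.1615] shift [ 0.4747 -0.6917  0.0715] turn -0.245 at [ 0.165  -0.6282  0.2306] j [ 1.25  0.54 -0.    1.54  0.    1.07 -0.07] t 0.15
```

Emit:
jog_arm:
  segments:
    - [0.048,-0.036,0,-0.05]
    - [0.096,-0.072,0,-0.1]
    - [0.144,-0.108,0,-0.15]
    - [0.192,-0.144,0,-0.2]
    - [0.24,-0.18,0,-0.245]
  jaw: 0.085

```text
t: 0.78
ee_pos: [0.3524, -0.3919, 0.2313]
eef_rot: [0.969, 0.249, 0.0, 0.0]
force: [1.8, -0.2, 0.1]
finger_gap: 0.0852
gripper_force: 0.0
```

```bash
python3 go.py t:jar .21 .5 -.2;  python3 go.py t:jar .16
```

```text
to [ 0.5 -0.2] shift [ 0.2218 -0.0969  0.0213] turn 0.002 at [ 0.3524 -0.3919  0.2313] j [ 0.88  0.33 -0.15  1.86  0.06  0.96 -0.37] t 0.775
to [0.4484 0.1615] shift [ 0.351  -0.4385  0.0712] turn 0.002 at [ 0.3524 -0.3919  0.2313] j [ 0.88  0.33 -0.15  1.86  0.06  0.96 -0.37] t 0.775
```

Emit:
jog_arm:
  segments:
    - [0.039,-0.048,0,0]
    - [0.078,-0.096,0,0]
    - [0.117,-0.144,0,0]
    - [0.156,-0.192,0,0]
    - [0.195,-0.24,0,0]

```text
t: 1.4
ee_pos: [0.4071, -0.0876, 0.2314]
eef_rot: [0.969, 0.248, 0.0, 0.0]
force: [1.2, -0.8, 0.3]
finger_gap: 0.0851
gripper_force: 0.0
```

Emit:
jog_arm:
  segments:
    - [0.039,-0.049,0,0]
    - [0.078,-0.098,0,0]
    - [0.117,-0.147,0.02,0]
    - [0.156,-0.198,0.05,0]
    - [0.156,-0.198,0.06,0]

```text
t: 2.02
ee_pos: [0.4478, 0.1637, 0.1703]
eef_rot: [0.968, 0.251, -0.0, -0.001]
force: [-0.5, -1.8, -0.0]
finger_gap: 0.085
gripper_force: 0.0
```

```bash
python3 go.py t:jar .041
```

```text
to [0.4484 0.1615] shift [-0.0007  0.0025  0.1293] turn 0.006 at [0.4478 0.1637 0.1703] j [-0.02  0.38 -0.51  2.02  0.25  0.81 -1.73] t 2.025
```

```bash
python3 -c "
from h import *
shot('wrist','w1'); print(robot.get_obs()['ee_pos'])"
```

```text
[0.44705509 0.16271891 0.16889282]
```

View pics/w1.png

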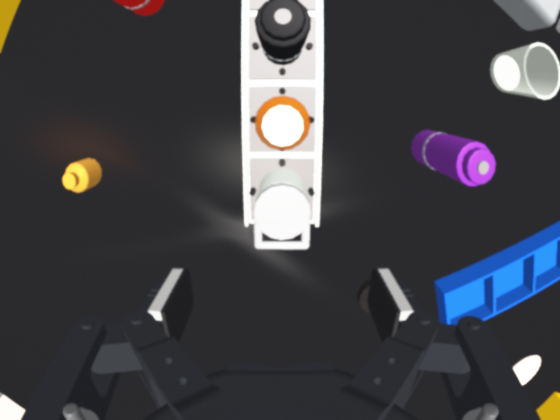

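The wrist view shows the tray upright and centred between the fingers. The jar lid is at (282,211), the amber cap at (283,124), the sensor dot at (283,16).

```bash
python3 -c "
from h import *
c=load('w1')
for u,v,z in((282,211,.08),(283,124,.11),(283,16,.117),(245,225,.014),(319,225,.014)):print(atz(c,u,v,z,True).round(4))"; python3 go.py t:jar .041
```

```text
[0.4506 0.1639 0.08  ]
[0.5091 0.1961 0.11  ]
[0.5675 0.2287 0.117 ]
[0.4006 0.1777 0.014 ]
[0.4363 0.1138 0.014 ]
to [0.4484 0.1615] shift [0.0008 0.0021 0.1279] turn 0.005 at [0.4471 0.1627 0.1689] j [-0.02  0.38 -0.51  2.02  0.25  0.81 -1.74] t 2.075
```

```bash
sed -i 's/\.5378,\.2105/.5390,.2118/' go.py
```

Emit:
jog_arm:
  segments:
    - [0.002,0.001,0.04,0.005]
    - [0.002,0.001,0.085,0.005]
    - [0.002,0.001,0.115,0.005]
    - [0.002,0.001,0.128,0.005]
    - [0.002,0.001,0.128,0.005]

```text
t: 2.7
ee_pos: [0.4507, 0.1589, 0.0433]
eef_rot: [0.969, 0.246, -0.0, 0.0]
force: [0.4, 0.5, 0.8]
finger_gap: 0.0849
gripper_force: 0.0
```

```bash
python3 go.py t:jar .041
```

```text
to [0.4496 0.1628] shift [ 0.0009 -0.0039  0.0023] turn -0.005 at [0.4507 0.1589 0.0433] j [-0.12  0.6  -0.38  2.08  0.42  0.54 -1.89] t 2.7
```

Emit:
jog_arm:
  segments:
    - [0,0,0,0]
    - [0,0,0,0]
    - [0,0,0,0]
    - [0,0,0,0]
    - [0,0,0,0]
  jaw: 0.03

```text
t: 3.32
ee_pos: [0.4514, 0.16, 0.0444]
eef_rot: [0.969, 0.246, 0.001, -0.0]
force: [-1.4, 0.1, 7.2]
finger_gap: 0.0431
gripper_force: 59.7
```

Emit:
jog_arm:
  segments:
    - [0,0,-0.01,0]
    - [0,0,-0.04,0]
    - [0,0,-0.09,0]
    - [0,0,-0.13,0]
    - [0,0,-0.14,0]

```text
t: 3.95
ee_pos: [0.4521, 0.1597, 0.1861]
eef_rot: [0.969, 0.246, 0.002, 0.0]
force: [-0.4, -0.7, -1.8]
finger_gap: 0.0427
gripper_force: 61.1
```

```bash
python3 go.py c:jar .18
```

```text
to [ 0.4426 -0.1069] shift [-0.1354  0.2299  0.0057] turn 1.203 at [0.4521 0.1597 0.1861] j [ 0.    0.36 -0.53  2.    0.24  0.84 -1.73] t 3.95
```

Emit:
jog_arm:
  segments:
    - [-0.02,0.033,0,0.17]
    - [-0.04,0.066,0,0.34]
    - [-0.06,0.1,0,0.51]
    - [-0.08,0.135,0,0.68]
    - [-0.1,0.17,0,0.85]

```text
t: 4.58
ee_pos: [0.4429, -0.0392, 0.1826]
eef_rot: [0.984, -0.178, -0.001, 0.0]
force: [0.5, 0.1, -1.9]
finger_gap: 0.0429
gripper_force: 61.1
```

```bash
python3 go.py c:jar .18
```

```text
to [ 0.4426 -0.1069] shift [0.0236 0.0635 0.0026] turn 0.348 at [ 0.4429 -0.0392  0.1826] j [ 0.23  0.28 -0.28  2.09  0.11  0.79 -2.05] t 4.575
```

Emit:
jog_arm:
  segments:
    - [0.008,0.021,0,0.12]
    - [0.016,0.042,0,0.24]
    - [0.024,0.062,0,0.348]
    - [0.024,0.062,0,0.348]
    - [0.024,0.062,0,0.348]

```text
t: 5.2
ee_pos: [0.4444, -0.1035, 0.1828]
eef_rot: [0.94, -0.342, -0.001, -0.0]
force: [-0.5, -0.2, -0.8]
finger_gap: 0.0428
gripper_force: 61.1
```

```bash
python3 go.py c:jar .05; python3 -c "
from h import *
shot('wrist','w2')"
```

```text
to [ 0.4426 -0.1069] shift [0.0011 0.0038 0.1328] turn 0.008 at [ 0.4444 -0.1035  0.1828] j [ 0.29  0.29 -0.18  2.07  0.07  0.79 -2.21] t 5.2
```

View pics/w2.png

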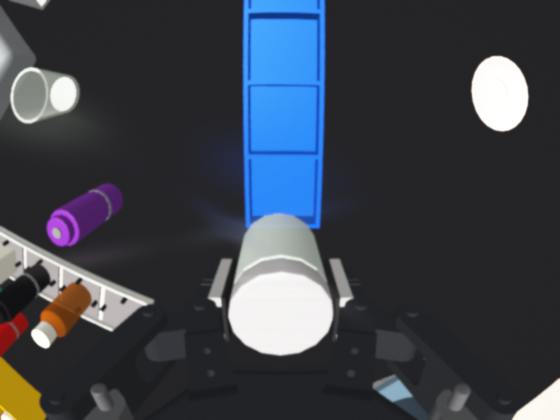

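The jar hangs upright in the grip at (280,290). The crate's near-end rim corners are at (244,228) and (321,228), and its dividers at v=152 and v=83.

```bash
python3 -c "
from h import *
c=load('w2')
e=np.array([np.cos(-.707),np.sin(-.707)])
for u,v in((244,228),(321,228),(246,152),(322,153),(246,83),(324,83)):
  p=atz(c,u,v,.03,True); d=p[:2]-[.5202,-.1732]; print(p.round(4), 'local', (d@e).round(4), (d@[-e[1],e[0]]).round(4))"; python3 go.py c:jar .05
```

```text
[ 0.4392 -0.0526  0.03  ] local -0.14 0.0391
[ 0.3906 -0.1104  0.03  ] local -0.1393 -0.0365
[ 0.4937 -0.1038  0.03  ] local -0.0653 0.0356
[ 0.4482 -0.1566  0.03  ] local -0.0655 -0.0341
[ 0.5415 -0.145   0.03  ] local -0.0021 0.0352
[ 0.497  -0.1985  0.03  ] local -0.0012 -0.0343
to [ 0.4426 -0.1069] shift [0.001  0.0041 0.1329] turn 0.008 at [ 0.4446 -0.1032  0.1829] j [ 0.29  0.29 -0.18  2.07  0.07  0.79 -2.21] t 5.25
```

Emit:
jog_arm:
  segments:
    - [0.001,0.003,0.04,0.008]
    - [0.001,0.004,0.08,0.008]
    - [0.001,0.004,0.11,0.008]
    - [0.001,0.004,0.13,0.008]
    - [0.001,0.004,0.133,0.008]

```text
t: 5.88
ee_pos: [0.4422, -0.1068, 0.0492]
eef_rot: [0.938, -0.346, -0.001, -0.0]
force: [-0.4, -0.7, -0.3]
finger_gap: 0.0428
gripper_force: 61.1
```

```bash
python3 go.py c:jar .0395
```

```text
to [ 0.4426 -0.1069] shift [ 0.0005 -0.0002  0.0097] turn 0.0 at [ 0.4422 -0.1068  0.0492] j [ 0.25  0.53 -0.14  2.14  0.15  0.48 -2.28] t 5.875
```

Emit:
jog_arm:
  segments:
    - [0,0,0.002,0]
    - [0,0,0.004,0]
    - [0,0,0.004,0]

```text
t: 6.25
ee_pos: [0.4435, -0.108, 0.0467]
eef_rot: [0.938, -0.347, 0.0, -0.0]
force: [0.2, 0.8, -0.9]
finger_gap: 0.0427
gripper_force: 61.1
```

```bash
python3 go.py c:jar .0395
```

```text
to [ 0.4426 -0.1069] shift [-0.0013 -0.0003  0.0072] turn -0.002 at [ 0.4435 -0.108   0.0467] j [ 0.25  0.54 -0.13  2.14  0.15  0.47 -2.28] t 6.25
```

Emit:
jog_arm:
  segments:
    - [0,0,0.002,0]
    - [0,0,0.004,0]
    - [0,0,0.005,0]
    - [0,0,0.005,0]

```text
t: 6.75
ee_pos: [0.443, -0.108, 0.0412]
eef_rot: [0.938, -0.347, -0.0, 0.0]
force: [0.3, -0.2, -1.5]
finger_gap: 0.0429
gripper_force: 61.1
```

Emit:
jog_arm:
  segments:
    - [0,0,0.001,0]
    - [0,0,0.002,0]
    - [0,0,0.002,0]

```text
t: 7.12
ee_pos: [0.4432, -0.108, 0.0394]
eef_rot: [0.938, -0.347, 0.0, 0.0]
force: [-0.2, 0.1, 1.9]
finger_gap: 0.0425
gripper_force: 61.3
```

Emit:
jog_arm:
  segments:
    - [0,0,0.001,0]
    - [0,0,0.001,0]

```text
t: 7.38
ee_pos: [0.4434, -0.108, 0.0392]
eef_rot: [0.938, -0.347, 0.0, 0.0]
force: [-3.5, 0.8, 15.0]
finger_gap: 0.0429
gripper_force: 62.5
```

Emit:
jog_arm:
  segments:
    - [0,0,0,0]
    - [0,0,0,0]
    - [0,0,0,0]
  jaw: 0.085

```text
t: 7.75
ee_pos: [0.4431, -0.108, 0.0381]
eef_rot: [0.938, -0.347, -0.0, 0.0]
force: [0.4, 1.2, -0.2]
finger_gap: 0.0847
gripper_force: 0.0
```

Emit:
jog_arm:
  segments:
    - [0,0,-0.02,0]
    - [0,0,-0.07,0]
    - [0,0,-0.13,0]
    - [0,0,-0.15,0]
    - [0,0,-0.15,0]

```text
t: 8.38
ee_pos: [0.4442, -0.1083, 0.1897]
eef_rot: [0.938, -0.347, 0.002, -0.0]
force: [0.2, -0.1, 0.4]
finger_gap: 0.0851
gripper_force: 0.0
```

```bash
python3 go.py t:amber .18
```

```text
to [0.5092 0.1955] shift [-0.1486 -0.2727  0.0096] turn -1.211 at [ 0.4442 -0.1083  0.1897] j [ 0.31  0.28 -0.19  2.06  0.07  0.81 -2.21] t 8.375
```

Emit:
jog_arm:
  segments:
    - [-0.02,-0.036,0,-0.17]
    - [-0.04,-0.073,0,-0.34]
    - [-0.06,-0.11,0,-0.51]
    - [-0.08,-0.147,0,-0.68]
    - [-0.1,-0.183,0,-0.85]

```text
t: 9.0
ee_pos: [0.4857, 0.0972, 0.1867]
eef_rot: [0.997, 0.073, -0.001, -0.0]
force: [0.7, -0.1, 0.2]
finger_gap: 0.0849
gripper_force: 0.0
```

```bash
python3 go.py t:amber .15
```

```text
to [0.5092 0.1955] shift [ 0.0377 -0.0938  0.0366] turn -0.355 at [0.4857 0.0972 0.1867] j [ 0.07  0.37 -0.44  1.96  0.2   0.86 -1.9 ] t 9.0
```

```bash
python3 -c "
from h import *
shot('side','s1');crop('side0',0,0,1,1,1);crop('s1',230,100,400,240,4)"
```

```text
(no output)
```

View pics/s1_c230_100.png

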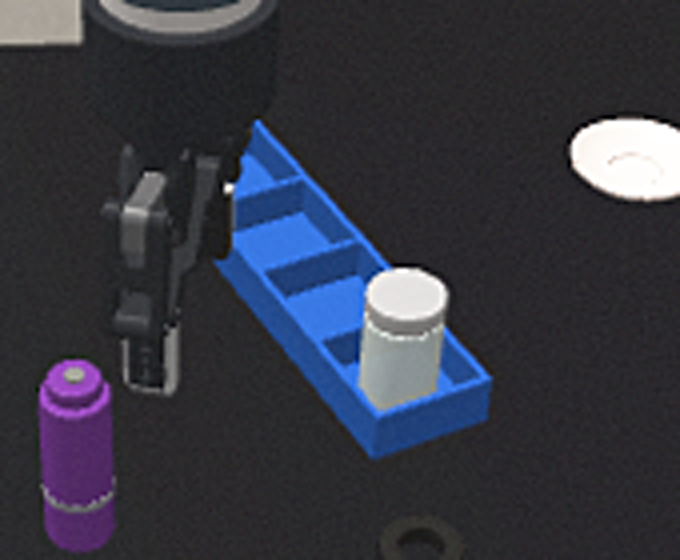

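The jar stands upright in the end cell (405,340 in the crop). Next is the amber.

Emit:
jog_arm:
  segments:
    - [0.013,-0.032,0.01,-0.12]
    - [0.026,-0.063,0.02,-0.24]
    - [0.038,-0.092,0.035,-0.355]
    - [0.038,-0.092,0.035,-0.355]
    - [0.038,-0.092,0.035,-0.355]

```text
t: 9.68
ee_pos: [0.5104, 0.1913, 0.1522]
eef_rot: [0.97, 0.245, -0.001, 0.0]
force: [0.2, -0.7, -0.0]
finger_gap: 0.085
gripper_force: 0.0
```

```bash
python3 go.py t:amber .046
```

```text
to [0.5092 0.1955] shift [ 0.0012 -0.0042  0.1062] turn -0.008 at [0.5104 0.1913 0.1522] j [-0.06  0.51 -0.5   1.86  0.32  0.85 -1.79] t 9.675
```

Emit:
jog_arm:
  segments:
    - [0.001,-0.003,0.03,-0.008]
    - [0.001,-0.004,0.07,-0.008]
    - [0.001,-0.004,0.095,-0.008]
    - [0.001,-0.004,0.106,-0.008]
    - [0.001,-0.004,0.106,-0.008]

```text
t: 10.3
ee_pos: [0.51, 0.1956, 0.0472]
eef_rot: [0.969, 0.249, -0.0, 0.0]
force: [0.2, 0.2, -0.1]
finger_gap: 0.085
gripper_force: 0.0
```

```bash
python3 go.py t:amber .046
```

```text
to [0.5092 0.1955] shift [-0.0008 -0.0003  0.0012] turn 0.001 at [0.51   0.1956 0.0472] j [-0.13  0.67 -0.42  1.9   0.43  0.65 -1.88] t 10.3
```

Emit:
jog_arm:
  segments:
    - [0,0,0,0]

```text
t: 10.42
ee_pos: [0.5109, 0.1965, 0.0484]
eef_rot: [0.969, 0.249, 0.001, -0.0]
force: [-0.0, 0.3, -0.3]
finger_gap: 0.0848
gripper_force: 0.0
```

```bash
python3 go.py t:amber .046
```

```text
to [0.5092 0.1955] shift [-0.002   0.0001  0.0024] turn 0.002 at [0.5109 0.1965 0.0484] j [-0.13  0.67 -0.42  1.9   0.43  0.65 -1.88] t 10.425
```

Emit:
jog_arm:
  segments:
    - [-0.002,0,0.002,0]
    - [-0.002,0,0.002,0]
    - [-0.002,0,0.002,0]
    - [-0.002,0,0.002,0]
    - [-0.002,0,0.002,0]
  jaw: 0.03

```text
t: 11.05
ee_pos: [0.5086, 0.1956, 0.0459]
eef_rot: [0.968, 0.249, 0.0, 0.0]
force: [-1.5, -0.9, 6.0]
finger_gap: 0.0386
gripper_force: 60.1
```

Emit:
jog_arm:
  segments:
    - [0,0,-0.01,0]
    - [0,0,-0.04,0]
    - [0,0,-0.09,0]
    - [0,0,-0.14,0]
    - [0,0,-0.14,0]

```text
t: 11.68
ee_pos: [0.5108, 0.1968, 0.1895]
eef_rot: [0.968, 0.249, 0.004, -0.0]
force: [0.3, -0.7, -2.0]
finger_gap: 0.0382
gripper_force: 60.5
```

```bash
python3 go.py c:amber .18
```

```text
to [ 0.4943 -0.1511] shift [-0.1824  0.2968  0.0084] turn 1.211 at [0.5108 0.1968 0.1895] j [-0.04  0.46 -0.53  1.83  0.29  0.91 -1.77] t 11.675
```

Emit:
jog_arm:
  segments:
    - [-0.025,0.041,0,0.16]
    - [-0.05,0.082,0,0.32]
    - [-0.075,0.123,0,0.48]
    - [-0.1,0.164,0,0.64]
    - [-0.125,0.205,0,0.8]

```text
t: 12.3
ee_pos: [0.4968, -0.046, 0.1845]
eef_rot: [0.989, -0.15, -0.001, 0.0]
force: [0.3, 0.4, -1.0]
finger_gap: 0.0387
gripper_force: 60.6
```

```bash
python3 go.py c:amber .18
```

```text
to [ 0.4943 -0.1511] shift [0.0289 0.1011 0.0045] turn 0.406 at [ 0.4968 -0.046   0.1845] j [ 0.25  0.36 -0.3   1.96  0.14  0.84 -2.  ] t 12.3
```

Emit:
jog_arm:
  segments:
    - [0.01,0.034,0,0.14]
    - [0.02,0.068,0,0.28]
    - [0.029,0.1,0,0.406]
    - [0.029,0.1,0,0.406]
    - [0.029,0.1,0,0.406]

```text
t: 12.92
ee_pos: [0.4958, -0.1477, 0.1846]
eef_rot: [0.939, -0.343, -0.001, -0.0]
force: [1.0, 1.0, -0.3]
finger_gap: 0.0384
gripper_force: 60.6
```

```bash
python3 go.py c:amber .05
```

```text
to [ 0.4943 -0.1511] shift [0.0013 0.0035 0.1346] turn 0.006 at [ 0.4958 -0.1477  0.1846] j [ 0.35  0.38 -0.18  1.92  0.09  0.85 -2.15] t 12.925
```

Emit:
jog_arm:
  segments:
    - [0.001,0.003,0.04,0.006]
    - [0.001,0.004,0.08,0.006]
    - [0.001,0.004,0.115,0.006]
    - [0.001,0.004,0.134,0.006]
    - [0.001,0.004,0.134,0.006]

```text
t: 13.55
ee_pos: [0.4934, -0.1504, 0.0499]
eef_rot: [0.938, -0.346, -0.002, -0.0]
force: [0.1, 0.3, -0.4]
finger_gap: 0.0384
gripper_force: 60.5
```

Emit:
jog_arm:
  segments:
    - [0,0,0.002,0]
    - [0,0,0.003,0]
    - [0,0,0.003,0]

```text
t: 13.92
ee_pos: [0.495, -0.1523, 0.0489]
eef_rot: [0.938, -0.347, 0.001, -0.0]
force: [0.2, 0.4, -1.5]
finger_gap: 0.0385
gripper_force: 60.6
```

```bash
python3 go.py c:amber .041
```

```text
to [ 0.4943 -0.1511] shift [-0.0012 -0.0005  0.0079] turn -0.001 at [ 0.495  -0.1523  0.0489] j [ 0.32  0.6  -0.14  1.99  0.15  0.56 -2.2 ] t 13.925
```

Emit:
jog_arm:
  segments:
    - [0,0,0.003,0]
    - [0,0,0.005,0]
    - [0,0,0.006,0]
    - [0,0,0.006,0]

```text
t: 14.42
ee_pos: [0.4945, -0.1522, 0.0422]
eef_rot: [0.938, -0.347, -0.0, 0.0]
force: [0.9, 0.1, -1.3]
finger_gap: 0.0387
gripper_force: 60.6
```

Emit:
jog_arm:
  segments:
    - [0,0,0.001,0]
    - [0,0,0.0015,0]
    - [0,0,0.0015,0]

```text
t: 14.8
ee_pos: [0.4946, -0.1522, 0.0408]
eef_rot: [0.938, -0.347, -0.0, 0.0]
force: [-0.1, 0.1, 0.3]
finger_gap: 0.0392
gripper_force: 60.8
```

Emit:
jog_arm:
  segments:
    - [0,0,0.0005,0]
    - [0,0,0.0005,0]

```text
t: 15.05
ee_pos: [0.4947, -0.1522, 0.0408]
eef_rot: [0.938, -0.347, 0.0, 0.0]
force: [-1.8, 0.2, 7.2]
finger_gap: 0.0386
gripper_force: 61.5
```

Emit:
jog_arm:
  segments:
    - [0,0,0,0]
    - [0,0,0,0]
    - [0,0,0,0]
  jaw: 0.085

```text
t: 15.42
ee_pos: [0.4946, -0.1522, 0.0402]
eef_rot: [0.938, -0.347, -0.0, 0.0]
force: [0.3, -0.1, -0.4]
finger_gap: 0.0851
gripper_force: 0.0
```

Emit:
jog_arm:
  segments:
    - [0,0,-0.02,0]
    - [0,0,-0.07,0]
    - [0,0,-0.13,0]
    - [0,0,-0.15,0]
    - [0,0,-0.15,0]

```text
t: 16.05
ee_pos: [0.4957, -0.1525, 0.1918]
eef_rot: [0.938, -0.347, 0.002, -0.0]
force: [1.0, -0.5, -0.9]
finger_gap: 0.0849
gripper_force: 0.0
```

```bash
python3 go.py t:sensor .18
```

```text
to [0.5688 0.2281] shift [-0.1922 -0.3367  0.0117] turn -1.21 at [ 0.4957 -0.1525  0.1918] j [ 0.36  0.37 -0.18  1.92  0.09  0.86 -2.15] t 16.05
```

Emit:
jog_arm:
  segments:
    - [-0.026,-0.046,0,-0.16]
    - [-0.052,-0.092,0,-0.32]
    - [-0.078,-0.138,0,-0.48]
    - [-0.104,-0.184,0,-0.64]
    - [-0.13,-0.228,0,-0.8]

```text
t: 16.68
ee_pos: [0.5433, 0.1071, 0.1885]
eef_rot: [0.999, 0.049, -0.001, 0.0]
force: [1.0, -0.2, 0.0]
finger_gap: 0.0851
gripper_force: 0.0
```

```bash
python3 go.py t:sensor .18
```

```text
to [0.5688 0.2281] shift [ 0.0371 -0.118   0.0084] turn -0.404 at [0.5433 0.1071 0.1885] j [ 0.05  0.46 -0.42  1.81  0.23  0.92 -1.95] t 16.675
```

Emit:
jog_arm:
  segments:
    - [0.012,-0.039,0.01,-0.13]
    - [0.025,-0.078,0.02,-0.27]
    - [0.037,-0.118,0.03,-0.404]
    - [0.037,-0.118,0.03,-0.404]
    - [0.037,-0.118,0.03,-0.404]

```text
t: 17.3
ee_pos: [0.5694, 0.2253, 0.1587]
eef_rot: [0.97, 0.245, -0.001, 0.0]
force: [-0.6, -0.5, -0.8]
finger_gap: 0.085
gripper_force: 0.0
```

```bash
python3 go.py t:sensor .053; python3 -c "
from h import *
shot('wrist','w3')"
```

```text
to [0.5688 0.2281] shift [ 0.0011 -0.0028  0.1057] turn -0.007 at [0.5694 0.2253 0.1587] j [-0.1   0.61 -0.5   1.68  0.35  0.95 -1.8 ] t 17.3
```

View pics/w3.png

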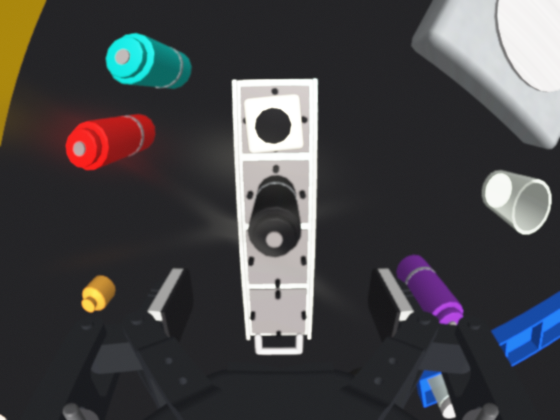

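The wrist view shows the black sensor's dot at (274,240). The square bottle, cap at (273,126), is turned about 5–6°. I'll check both positions.

```bash
python3 -c "
from h import *
c=load('w3')
for u,v,z in((274,240,.117),(273,126,.098)):print(atz(c,u,v,z,True).round(4))
q=[atz(c,u,v,.078,True)[:2] for u,v in((246,101),(298,94),(304,147),(249,154))]
for i in range(4):
  d=q[(i+1)%4]-q[i];print(np.linalg.norm(d).round(4),(np.arctan2(d[1],d[0])-.501+.785)%1.5708-.785)
print(np.mean(q,0))"; python3 go.py t:sensor .053
```

```text
[0.5675 0.2287 0.117 ]
[0.627  0.2616 0.098 ]
0.0354 0.12520454307216888
0.0368 0.11500068365307936
0.0383 0.12159807749680762
0.0368 0.03505957688920769
[0.62718995 0.26124952]
to [0.5688 0.2281] shift [ 0.0009 -0.0036  0.1062] turn -0.008 at [0.5698 0.2247 0.1592] j [-0.1   0.61 -0.5   1.68  0.35  0.95 -1.8 ] t 17.35
```

Emit:
jog_arm:
  segments:
    - [0,-0.003,0.03,-0.008]
    - [0,-0.004,0.07,-0.008]
    - [0,-0.004,0.095,-0.008]
    - [0,-0.004,0.107,-0.008]
    - [0,-0.004,0.107,-0.008]

```text
t: 17.98
ee_pos: [0.5682, 0.229, 0.053]
eef_rot: [0.969, 0.249, -0.0, 0.0]
force: [0.8, 0.1, -0.8]
finger_gap: 0.0853
gripper_force: 0.0
```

Emit:
jog_arm:
  segments:
    - [0,0,0,0]

```text
t: 18.1
ee_pos: [0.5692, 0.23, 0.0545]
eef_rot: [0.969, 0.249, 0.001, -0.0]
force: [0.4, 0.1, 0.3]
finger_gap: 0.0851
gripper_force: 0.0
```

```bash
python3 go.py t:sensor .053
```

```text
to [0.5688 0.2281] shift [-0.0012  0.0015  0.0015] turn 0.002 at [0.5692 0.23   0.0545] j [-0.15  0.75 -0.44  1.72  0.43  0.76 -1.87] t 18.1
```

Emit:
jog_arm:
  segments:
    - [-0.002,0.001,0,0]
    - [-0.002,0.001,0,0]
    - [-0.002,0.001,0,0]
    - [-0.002,0.001,0,0]
    - [-0.002,0.001,0,0]
  jaw: 0.03

```text
t: 18.73
ee_pos: [0.5673, 0.2283, 0.0538]
eef_rot: [0.968, 0.249, 0.0, -0.0]
force: [-1.7, -1.0, 5.6]
finger_gap: 0.0349
gripper_force: 59.4
```

Emit:
jog_arm:
  segments:
    - [0,0,-0.01,0]
    - [0,0,-0.04,0]
    - [0,0,-0.09,0]
    - [0,0,-0.14,0]
    - [0,0,-0.14,0]

```text
t: 19.35
ee_pos: [0.5693, 0.2296, 0.1978]
eef_rot: [0.968, 0.249, 0.004, -0.001]
force: [-0.6, 0.2, -1.9]
finger_gap: 0.0349
gripper_force: 60.0
```

```bash
python3 go.py c:sensor .19
```

```text
to [ 0.5461 -0.1953] shift [-0.2255  0.3609  0.0062] turn 1.211 at [0.5693 0.2296 0.1978] j [-0.08  0.56 -0.52  1.65  0.32  1.   -1.78] t 19.35
```

Emit:
jog_arm:
  segments:
    - [-0.03,0.048,0,0.15]
    - [-0.06,0.096,0,0.3]
    - [-0.09,0.144,0,0.45]
    - [-0.12,0.192,0,0.6]
    - [-0.15,0.24,0,0.75]

```text
t: 19.98
ee_pos: [0.5503, -0.0564, 0.1923]
eef_rot: [0.992, -0.125, -0.001, 0.0]
force: [0.4, -0.6, -2.4]
finger_gap: 0.0347
gripper_force: 60.1
```

```bash
python3 go.py c:sensor .19
```

```text
to [ 0.5461 -0.1953] shift [0.0304 0.1356 0.0023] turn 0.456 at [ 0.5503 -0.0564  0.1923] j [ 0.27  0.44 -0.32  1.82  0.17  0.91 -1.95] t 19.975
```

Emit:
jog_arm:
  segments:
    - [0.01,0.045,0,0.15]
    - [0.02,0.09,0,0.3]
    - [0.03,0.135,0,0.456]
    - [0.03,0.135,0,0.456]
    - [0.03,0.135,0,0.456]

```text
t: 20.6
ee_pos: [0.547, -0.1919, 0.1923]
eef_rot: [0.939, -0.343, -0.001, -0.0]
force: [0.7, 0.9, -1.3]
finger_gap: 0.0347
gripper_force: 60.1
```

```bash
python3 go.py c:sensor .058
```

```text
to [ 0.5461 -0.1953] shift [0.0017 0.0032 0.1343] turn 0.006 at [ 0.547  -0.1919  0.1923] j [ 0.4   0.47 -0.18  1.76  0.1   0.93 -2.1 ] t 20.6
```

Emit:
jog_arm:
  segments:
    - [0.001,0.003,0.04,0.006]
    - [0.001,0.003,0.08,0.006]
    - [0.001,0.003,0.115,0.006]
    - [0.001,0.003,0.135,0.006]
    - [0.001,0.003,0.135,0.006]

```text
t: 21.22
ee_pos: [0.5457, -0.1943, 0.0571]
eef_rot: [0.938, -0.346, -0.001, -0.0]
force: [0.2, -0.0, -1.3]
finger_gap: 0.0346
gripper_force: 60.2
```

Emit:
jog_arm:
  segments:
    - [0,0,0.002,0]
    - [0,0,0.003,0]
    - [0,0,0.003,0]

```text
t: 21.6
ee_pos: [0.547, -0.1959, 0.056]
eef_rot: [0.938, -0.347, 0.001, -0.0]
force: [0.4, 0.0, -2.3]
finger_gap: 0.0345
gripper_force: 60.2
```

```bash
python3 go.py c:sensor .049
```

```text
to [ 0.5461 -0.1953] shift [-0.0011  0.0002  0.007 ] turn -0.001 at [ 0.547  -0.1959  0.056 ] j [ 0.38  0.67 -0.15  1.83  0.15  0.66 -2.14] t 21.6
```

Emit:
jog_arm:
  segments:
    - [0,0,0.003,0]
    - [0,0,0.005,0]
    - [0,0,0.0055,0]
    - [0,0,0.0055,0]

```text
t: 22.1
ee_pos: [0.5465, -0.1957, 0.0497]
eef_rot: [0.938, -0.347, -0.0, 0.0]
force: [-0.7, -0.2, -1.1]
finger_gap: 0.0348
gripper_force: 60.2
```

Emit:
jog_arm:
  segments:
    - [0,0,0.001,0]
    - [0,0,0.0015,0]
    - [0,0,0.0015,0]

```text
t: 22.48
ee_pos: [0.5467, -0.1958, 0.0488]
eef_rot: [0.938, -0.347, 0.0, 0.0]
force: [-1.5, 0.9, 5.6]
finger_gap: 0.0348
gripper_force: 60.9
```

Emit:
jog_arm:
  segments:
    - [0,0,0,0]
    - [0,0,0,0]
    - [0,0,0,0]
  jaw: 0.085

```text
t: 22.85
ee_pos: [0.5465, -0.1957, 0.0481]
eef_rot: [0.938, -0.347, -0.0, -0.0]
force: [-0.2, 0.1, 0.1]
finger_gap: 0.0846
gripper_force: 0.0
```

Emit:
jog_arm:
  segments:
    - [0,0,-0.02,0]
    - [0,0,-0.07,0]
    - [0,0,-0.12,0]
    - [0,0,-0.14,0]
    - [0,0,-0.14,0]

```text
t: 23.48
ee_pos: [0.548, -0.1961, 0.1913]
eef_rot: [0.938, -0.347, 0.003, -0.0]
force: [0.7, -1.0, -0.7]
finger_gap: 0.0852
gripper_force: 0.0
```

```bash
python3 go.py t:square .18
```

```text
to [0.6284 0.2608] shift [-0.2362 -0.3994  0.0109] turn -1.21 at [ 0.548  -0.1961  0.1913] j [ 0.4   0.47 -0.18  1.76  0.1   0.92 -2.1 ] t 23.475
```

Emit:
jog_arm:
  segments:
    - [-0.03,-0.05,0,-0.16]
    - [-0.06,-0.1,0,-0.32]
    - [-0.09,-0.15,0,-0.48]
    - [-0.12,-0.2,0,-0.64]
    - [-0.148,-0.25,0,-0.8]

```text
t: 24.1
ee_pos: [0.5961, 0.0922, 0.1875]
eef_rot: [0.999, 0.049, -0.001, 0.0]
force: [0.5, 0.0, 0.4]
finger_gap: 0.0851
gripper_force: 0.0
```

```bash
python3 go.py t:square .18
```

```text
to [0.6284 0.2608] shift [ 0.0486 -0.1648  0.0074] turn -0.404 at [0.5961 0.0922 0.1875] j [ 0.07  0.54 -0.41  1.69  0.25  0.97 -1.91] t 24.1
```

Emit:
jog_arm:
  segments:
    - [0.015,-0.05,0.01,-0.15]
    - [0.03,-0.1,0.02,-0.32]
    - [0.048,-0.165,0.03,-0.504]
    - [0.048,-0.165,0.03,-0.504]
    - [0.048,-0.165,0.03,-0.504]

```text
t: 24.72
ee_pos: [0.6287, 0.259, 0.1571]
eef_rot: [0.956, 0.294, -0.001, 0.0]
force: [-0.0, -0.7, 0.4]
finger_gap: 0.0853
gripper_force: 0.0
```

```bash
python3 go.py t:square .041 .6275 .261
```

```text
to [0.6275 0.261 ] shift [ 0.0004 -0.0023  0.1161] turn 0.094 at [0.6287 0.259  0.1571] j [-0.13  0.72 -0.51  1.48  0.38  1.04 -1.71] t 24.725
```

```bash
python3 -c "
from h import *
shot('wrist','w4');crop('w4',190,130,370,265,4)"; python3 go.py t:square .041 .6275 .261
```

```text
to [0.6275 0.261 ] shift [ 0.0007 -0.004   0.1165] turn 0.093 at [0.6293 0.2575 0.1575] j [-0.13  0.72 -0.51  1.48  0.38  1.04 -1.71] t 24.775
```

View pics/w4_c190_130.png

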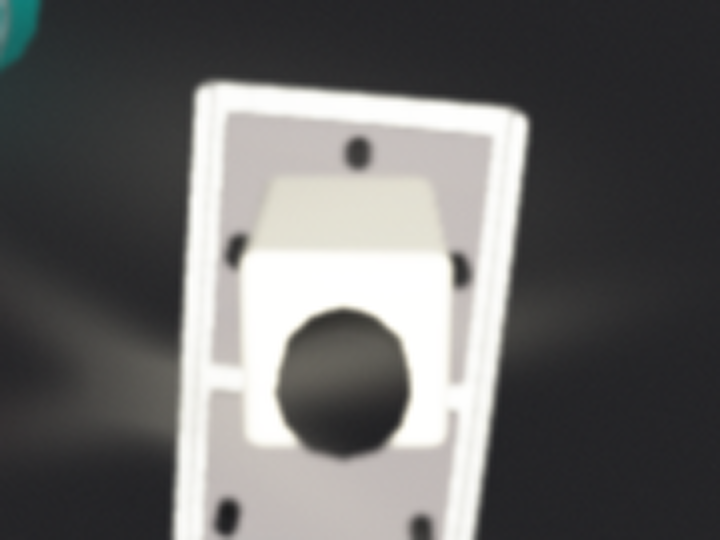

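The square is now aligned with the tool: its top edges are parallel to the image, with the cap at about (276,226) in the full picture. The offset agrees with the computed shift of about −4 mm.

Emit:
jog_arm:
  segments:
    - [0,-0.003,0.03,0]
    - [0,-0.004,0.07,0]
    - [0,-0.004,0.1,0]
    - [0,-0.004,0.116,0]
    - [0,-0.004,0.116,0]

```text
t: 25.4
ee_pos: [0.6269, 0.2609, 0.0416]
eef_rot: [0.956, 0.293, -0.001, 0.0]
force: [0.6, 0.3, 0.9]
finger_gap: 0.0851
gripper_force: 0.0
```

Emit:
jog_arm:
  segments:
    - [0,0,0,0]

```text
t: 25.52
ee_pos: [0.6282, 0.2626, 0.0438]
eef_rot: [0.956, 0.293, 0.001, -0.0]
force: [-0.1, -0.3, 0.8]
finger_gap: 0.0851
gripper_force: 0.0
```

```bash
python3 go.py t:square .041 .6275 .261
```

```text
to [0.6275 0.261 ] shift [-0.0015  0.0009  0.0028] turn 0.093 at [0.6282 0.2626 0.0438] j [-0.17  0.86 -0.46  1.53  0.46  0.86 -1.77] t 25.525
```

Emit:
jog_arm:
  segments:
    - [-0.001,0.001,0.002,0]
    - [-0.001,0.001,0.002,0]
    - [-0.001,0.001,0.002,0]
    - [-0.001,0.001,0.002,0]
    - [-0.001,0.001,0.002,0]
  jaw: 0.03

```text
t: 26.15
ee_pos: [0.6273, 0.2614, 0.0408]
eef_rot: [0.956, 0.294, 0.0, -0.0]
force: [-0.6, -0.8, 4.2]
finger_gap: 0.0374
gripper_force: 60.3
```

Emit:
jog_arm:
  segments:
    - [0,0,-0.01,0]
    - [0,0,-0.04,0]
    - [0,0,-0.09,0]
    - [0,0,-0.14,0]
    - [0,0,-0.15,0]

```text
t: 26.78
ee_pos: [0.6286, 0.2624, 0.1948]
eef_rot: [0.956, 0.294, 0.003, -0.001]
force: [-0.3, -0.3, -0.9]
finger_gap: 0.0371
gripper_force: 60.1
```

```bash
python3 go.py c:square .18
```

```text
to [ 0.5978 -0.2395] shift [-0.3072  0.3981  0.0131] turn 1.303 at [0.6286 0.2624 0.1948] j [-0.13  0.68 -0.53  1.46  0.37  1.09 -1.7 ] t 26.775
```

Emit:
jog_arm:
  segments:
    - [-0.036,0.046,0,0.16]
    - [-0.072,0.093,0,0.32]
    - [-0.108,0.14,0,0.48]
    - [-0.144,0.187,0,0.64]
    - [-0.18,0.233,0,0.8]

```text
t: 27.4
ee_pos: [0.6075, -0.0348, 0.1895]
eef_rot: [0.995, -0.105, -0.001, 0.0]
force: [1.4, -0.2, -0.5]
finger_gap: 0.0372
gripper_force: 60.2
```

```bash
python3 go.py c:square .18
```

```text
to [ 0.5978 -0.2395] shift [0.033  0.2022 0.0096] turn 0.497 at [ 0.6075 -0.0348  0.1895] j [ 0.22  0.54 -0.33  1.67  0.2   0.97 -1.96] t 27.4
```

Emit:
jog_arm:
  segments:
    - [0.008,0.05,0,0.12]
    - [0.016,0.1,0,0.25]
    - [0.024,0.15,0,0.37]
    - [0.033,0.202,0,0.497]
    - [0.033,0.202,0,0.497]

```text
t: 28.02
ee_pos: [0.5976, -0.2438, 0.1892]
eef_rot: [0.938, -0.348, -0.001, 0.002]
force: [0.3, 0.4, -0.4]
finger_gap: 0.0374
gripper_force: 60.2
```

Emit:
jog_arm:
  segments:
    - [0,0,0,0]
    - [0,0,0,0]

```text
t: 28.28
ee_pos: [0.6002, -0.2352, 0.1899]
eef_rot: [0.94, -0.342, -0.0, -0.001]
force: [0.1, -0.3, -0.9]
finger_gap: 0.0375
gripper_force: 60.2
```

```bash
python3 go.py c:square .045
```

```text
to [ 0.5978 -0.2395] shift [0.0011 0.0049 0.1449] turn 0.009 at [ 0.6002 -0.2352  0.1899] j [ 0.43  0.58 -0.18  1.58  0.12  0.99 -2.06] t 28.275
```

Emit:
jog_arm:
  segments:
    - [0.001,0.003,0.04,0.006]
    - [0.001,0.004,0.08,0.006]
    - [0.001,0.004,0.12,0.006]
    - [0.001,0.004,0.143,0.006]
    - [0.001,0.004,0.145,0.006]

```text
t: 28.9
ee_pos: [0.597, -0.239, 0.0435]
eef_rot: [0.938, -0.345, -0.002, -0.0]
force: [-0.4, 0.7, -1.0]
finger_gap: 0.037
gripper_force: 60.2
```

Emit:
jog_arm:
  segments:
    - [0,0,0.002,0]
    - [0,0,0.003,0]
    - [0,0,0.003,0]

```text
t: 29.28
ee_pos: [0.5987, -0.2411, 0.0432]
eef_rot: [0.938, -0.346, 0.001, 0.0]
force: [-0.2, 0.4, -1.3]
finger_gap: 0.0374
gripper_force: 60.2
```

```bash
python3 go.py c:square .036
```

```text
to [ 0.5978 -0.2395] shift [-0.0018 -0.0006  0.0072] turn -0.0 at [ 0.5987 -0.2411  0.0432] j [ 0.42  0.77 -0.16  1.65  0.16  0.74 -2.09] t 29.275
```

Emit:
jog_arm:
  segments:
    - [-0.001,0,0.003,0]
    - [-0.001,0,0.005,0]
    - [-0.001,0,0.0055,0]
    - [-0.001,0,0.0055,0]

```text
t: 29.78
ee_pos: [0.5974, -0.2403, 0.0367]
eef_rot: [0.938, -0.346, -0.0, -0.0]
force: [0.2, 0.2, -1.0]
finger_gap: 0.0375
gripper_force: 60.2
```

Emit:
jog_arm:
  segments:
    - [0,0,0.001,0]
    - [0,0,0.0015,0]
    - [0,0,0.0015,0]

```text
t: 30.15
ee_pos: [0.5977, -0.2403, 0.0358]
eef_rot: [0.938, -0.346, 0.0, 0.0]
force: [-1.5, 1.4, 5.4]
finger_gap: 0.0376
gripper_force: 60.8
```

Contact. I'll release it, withdraw and check.

Emit:
jog_arm:
  segments:
    - [0,0,0,0]
    - [0,0,0,0]
    - [0,0,0,0]
  jaw: 0.085

```text
t: 30.52
ee_pos: [0.5974, -0.2403, 0.0351]
eef_rot: [0.938, -0.346, -0.0, -0.0]
force: [0.8, -0.3, -0.2]
finger_gap: 0.0848
gripper_force: 0.0
```

Emit:
jog_arm:
  segments:
    - [0,0,-0.02,0]
    - [0,0,-0.07,0]
    - [0,0,-0.13,0]
    - [0,0,-0.18,0]
    - [0,0,-0.18,0]

```text
t: 31.15
ee_pos: [0.6006, -0.2413, 0.2219]
eef_rot: [0.938, -0.346, 0.005, -0.0]
force: [1.3, -1.3, 0.8]
finger_gap: 0.0853
gripper_force: 0.0
```

Emit:
jog_arm:
  segments:
    - [-0.02,-0.04,0,0]
    - [-0.04,-0.08,0,0]
    - [-0.06,-0.12,0,0]
    - [-0.08,-0.16,0,0]
    - [-0.08,-0.16,0,0]

```text
t: 31.78
ee_pos: [0.6408, -0.0606, 0.2152]
eef_rot: [0.939, -0.343, -0.001, -0.001]
force: [-0.4, -0.8, 0.4]
finger_gap: 0.0853
gripper_force: 0.0
```

```bash
python3 -c "
from h import *
shot('side','s9');crop('s9',230,90,400,240,3);shot('top','t9');crop('t9',315,130,440,285,3)
a=cv2.imread('pics/s9_c230_90.png');b=cv2.imread('pics/t9_c315_130.png')
b=cv2.resize(b,(290,450));a=cv2.resize(a,(510,450));cv2.imwrite('pics/fin.png',np.hstack([a,b]))"
```

```text
(no output)
```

View pics/fin.png

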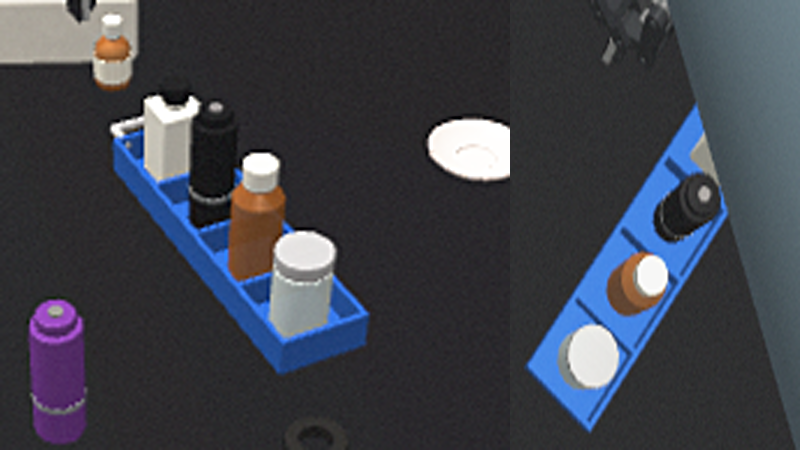

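All four samples stand upright, one to a cell. From the crate's handle the order is square (170,140), sensor (212,165), amber (257,220), jar (302,285). The robot is clear of everything.

```bash
python3 -c "
from rig import robot
print(robot.finish_job())"
```

```text
the job is handed in; nothing more can be done
None
```

The job is handed in at about 32 s: all four samples stand upright in the blue crate in reverse order, with the jar farthest from its handle, then amber, sensor, and the square bottle next to the handle.

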